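# Clamp a batch of bushings for marking

## Robot

A 6-joint arm with a two-finger parallel gripper is mounted at the origin on the work surface. World frame = base frame: x ahead of the robot, y to its left, z up, the work surface at z = 0. Lengths are in m, angles in rad, forces in N, time in s.
With the tool pointing down it reaches from about 0.4 to 0.825 m from the base axis. Payload 7 kg.
Tool frame: the origin (TCP) lies on the centre line of the jaws, within the pads' length; the fingertips stand 22 mm ahead of it and the grasp point (between the pads) lies 3 mm ahead of it; z points along the fingers, y is the line along which they close (so a half turn about z gives the same grasp; the last joint's range is limited). The gripper opens to 88 mm and grips with 3 to 60 N. Pads are 19 mm wide; open, the fingers measure 130 mm over their backs; the gripper's body (78 mm by 193 mm) begins 47 mm behind the grasp point.
Start: joints at [1.611, 0.359, 0.012, 0, -1.224, -0.288], TCP at [0.166, 0.654, 0.249] pointing down, gripper open.
Joint ranges: [-3.07, 3.07], [-1.43, 2.12], [-1.02, 1.25], [-3.03, 1.67], [-3.05, -0], [-3.03, 3.03]. Speed limits (rad/s): [2.39, 2.39, 3.01, 3.14, 3.14, 3.14].

## Interface

Orientations are given as a rotation vector (axis times angle).
In Python, from plant import manip, grip, viewer, ticket, status gives the robot as it stands. The module is installed in compiled form; this text tells all that it offers. Calls block until the motion is done:
- manip.move_ptp(position, orientation): joint-space move of the TCP to a pose.
- manip.move_l(position, attitude=None, v=0.15, threshold=None): straight line of the TCP; attitude=None keeps the orientation; v is the mean speed in m/s. With threshold (N) it stops when the force on the tool has changed by that much, and returns True; else False.
- manip.goto_joints(angles): joint-space move.
- grip(opening, squeeze=None): finger opening in m; squeeze is the grip in N (None keeps the last); returns when the fingers have stopped.
- manip.pause(seconds).
- manip.ik(position, orientation): joint angles nearest the present ones, or None.
- viewer.read_camera(name): name is "scene" or "top" or "wrist"; returns (picture, depth): 400x640x3 uint8, red, green, blue; 400x640 float32, m along the optical axis (not along the pixel's ray), 0 where there is no reading.
- viewer.calibration(name): a dict with "intrinsics" (3x3 intrinsics, pixels), "rvec" (rotation vector, rad) and "tvec" (3), from world to camera coordinates, as OpenCV has them. Camera axes: x right, y down, z forward; pixel columns grow to the right and rows downward; lengths in m; the calibration is good to about 2 mm. A picture is of the moment at which its call begins: read the wrist's pose just before it. calibration takes no time and is no camera call; for the wrist camera it gives the pose at the moment of the call.
A pose or a line that the arm cannot do raises manip.Unreachable and nothing moves.
- ticket.finish_job(): hands the job in; it is judged then, once.
Readings, each from a call of its own:
- status.get_clock(): time.
- status.get_joint_positions(): joint angles.
- status.get_qd(): joint speeds.
- status.get_effort(): joint torques, N m.
- status.get_eef_pos(): TCP position.
- status.get_tcp_rot(): TCP orientation.
- status.get_wrist_force(): force on the tool from outside, world axes, zero at the start.
- status.get_torque(): the same for the moment, N m.
- status.get_opening(): finger opening in m.
- status.get_grip_force(): force on a finger pad.
Only numpy, scipy, OpenCV 4.12 (cv2) and the standard library are available. Lean on these libraries where they do the work, as an engineer would, in place of code of your own. Each camera call takes 0.05 s, during which the arm holds its last target. There are 200 camera calls.

## Task

Get the marking fixture ready: first swing the red cam lever fully open, then move every left-over red bushing from the fixture into the blue scrap tray and stand every green bushing on the bench upright between the fixture's two bars, side by side. Then swing the lever closed just until the black needle of the fixture's gauge, which shows how far the sprung stop bar is pushed back, stands in the green band, never well into the red, so that all the green bushings are held, and after that turn the selector knob to its green dot. Leave the carton, the jar and the mug where they are.

Things in the scene. Friction and masses are not known exactly. Their poses are not given: they have to be found in the camera images.
- fixture: fixed aluminium fixture, plate 220 x 310 (y) x 12 mm. Two parallel steel bars run along its y, 240 mm long, 14 mm thick, 14 to 26 mm above the bench: sprung stop bar on its -x side, jaw bar on its +x side. Bushings stand between them on the plate (top 12 mm above the bench). Origin at bench level, 12 mm to +x and 20 mm to -y of the plate's centre; the bars' middle is at its y = 0; z up
- stop_face (a point): middle of the stop bar's inner face, at the level of the plate's top; its axes are the fixture's: x points to the jaw, y along the bar. It moves with the stop
- jaw_face (a point): middle of the jaw bar's inner face, at the level of the plate's top; moves with the jaw. With the lever fully open the faces are 53 to 59 mm apart
- stop (a joint): how far (m) the stop bar is pushed back against its springs: 0 at rest, at most 0.016. Springs together 700 N/m with 1.4 N preload. A round gauge, 50 mm across, at the bars' +y end shows it: its black needle turns clockwise 0.16 rad per mm over a coloured scale: white 0 to 3 mm, green band 3 to 9 mm, red beyond 9 mm
- cam (a joint): angle (rad) of the red eccentric cam lever about its upright pivot, 0 = fully open, at most 2.2, growing anticlockwise from above. It drives the jaw bar toward the stop by 13 mm per rad, and drives it back when opened. It stays where it is left (friction 0.3 N m; about 4 to 6 N at the handle)
- cam_pivot (a point): on the cam lever's pivot axis, 36 mm above the bench; the pivot is 32 mm to the +x side of the fixture's origin. The red lever arm, top 36 mm above the bench, reaches 85 mm from here
- cam_grip (a point): on the axis of the black upright handle post at the lever's end, 62 mm above the bench; the post is 16 mm across and rises from 36 to 82 mm above the bench; 85 mm from the pivot. With the lever open it lies at -1.1 rad from the fixture's +x axis as seen from above, and it swings anticlockwise round the fixture's +x side
- selector: grey control box fixed to the bench, 100 x 100 x 34 mm, with a black knob on top. Around the knob are four coloured dots: white, yellow, green, blue, in clockwise order. Origin under its centre
- knob (a joint): angle (rad) of the selector knob, growing clockwise from above; four detents: white 0, yellow 0.6, green 1.2, blue 1.8. It snaps to the nearest detent when let go (up to about 0.07 N m)
- knob_grip (a point): on the knob's axis, 65 mm above the bench, at the height to grip the knob's bar, which is 42 mm long, 14 mm thick, 42 to 72 mm above the bench. The point's x axis lies along the bar and points to the white index line end; at joint value 0 it points 0.9 rad anticlockwise of the box's x axis
- tray: loose blue open scrap tray, outside 150 (x) x 130 (y) x 32 mm, walls and floor 4 mm. Origin: centre of its underside
- carton: bystander: blue cardboard carton 130 x 100 x 60 mm
- jar: bystander: amber jar with white lid, 56 mm across, 85 mm tall
- cup: bystander: white mug 72 mm across, 80 mm tall
- red1: left-over red ribbed bushing of hard plastic, rigid, 44 mm across, 44 mm tall, 60 g, standing between the bars at the start (one or two are present). Origin: centre of its underside, z up along its axis
- red2: left-over red ribbed bushing of hard plastic, rigid, 44 mm across, 44 mm tall, 60 g, standing between the bars at the start (one or two are present). Origin: centre of its underside, z up along its axis
- green1: green ribbed bushing of hard plastic, rigid, 44 mm across, 44 mm tall, about 60 g, standing on the bench to the robot's left at the start (three or four of them are present). Origin: centre of its underside, z up along its axis
- green2: green ribbed bushing of hard plastic, rigid, 44 mm across, 44 mm tall, about 60 g, standing on the bench to the robot's left at the start (three or four of them are present). Origin: centre of its underside, z up along its axis
- green3: green ribbed bushing of hard plastic, rigid, 44 mm across, 44 mm tall, about 60 g, standing on the bench to the robot's left at the start (three or four of them are present). Origin: centre of its underside, z up along its axis
- green4: green ribbed bushing of hard plastic, rigid, 44 mm across, 44 mm tall, about 60 g, standing on the bench to the robot's left at the start (three or four of them are present). Origin: centre of its underside, z up along its axis
There are look-alikes about, which are no part of the job. Leave any pink or white look-alike of the red1 alone.

How it is judged:
On the way, in this order (a step that is already met when the one before it is completed fails the run):
1. the cam lever is swung fully open (within 0.15 rad) (value of joint cam below 0.15 rad), for 0.1 s.
2. every red bushing is in the scrap tray and every green bushing stands upright on the plate between the bars (x of red1 in the frame of tray between -0.07 and 0.07 m and y of red1 in the frame of tray between -0.06 and 0.06 m and z of red1 in the frame of tray between -0.005 and 0.035 m and linear speed of each of red1, red2 below 0.03 m/s and x of red2 in the frame of tray between -0.07 and 0.07 m and y of red2 in the frame of tray between -0.06 and 0.06 m and z of red2 in the frame of tray between -0.005 and 0.035 m and x of green1 in the frame of stop_face between 0.016 and 0.046 m and y of green1 in the frame of fixture between -0.12 and 0.12 m and z of green1 in the frame of fixture between 0.007 and 0.018 m and angle between each of green1, green2, green3, green4's own z axis and vertical below 0.12 rad and x of green2 in the frame of stop_face between 0.016 and 0.046 m and y of green2 in the frame of fixture between -0.12 and 0.12 m and z of green2 in the frame of fixture between 0.007 and 0.018 m and x of green3 in the frame of stop_face between 0.016 and 0.046 m and y of green3 in the frame of fixture between -0.12 and 0.12 m and z of green3 in the frame of fixture between 0.007 and 0.018 m and x of green4 in the frame of stop_face between 0.016 and 0.046 m and y of green4 in the frame of fixture between -0.12 and 0.12 m and z of green4 in the frame of fixture between 0.007 and 0.018 m), for 0.2 s.
3. the lever has closed the jaw so that all green bushings are held and the needle is in the green band (stop pushed back 3 to 9 mm) (value of joint stop between 0.003 and 0.009 m and x of green1 in the frame of stop_face between 0.0185 and 0.026 m and y of green1 in the frame of fixture between -0.12 and 0.12 m and z of green1 in the frame of fixture between 0.007 and 0.018 m and angle between each of green1, green2, green3, green4's own z axis and vertical below 0.12 rad and x of green2 in the frame of stop_face between 0.0185 and 0.026 m and y of green2 in the frame of fixture between -0.12 and 0.12 m and z of green2 in the frame of fixture between 0.007 and 0.018 m and x of green3 in the frame of stop_face between 0.0185 and 0.026 m and y of green3 in the frame of fixture between -0.12 and 0.12 m and z of green3 in the frame of fixture between 0.007 and 0.018 m and x of green4 in the frame of stop_face between 0.0185 and 0.026 m and y of green4 in the frame of fixture between -0.12 and 0.12 m and z of green4 in the frame of fixture between 0.007 and 0.018 m), for 0.3 s.
4. the selector knob is at the green dot (value of joint knob between 1.05 and 1.35 rad), for 0.2 s.
At the end, for the whole second after the job is handed in: every red bushing rests in the tray, not stacked; every green bushing stands upright on the plate, held between the bars; the stop is pushed back 3 to 9 mm (needle in the green band); the knob is within 0.15 rad of the green dot (all of step 3 and all of step 4 and x of red1 in the frame of tray between -0.07 and 0.07 m and y of red1 in the frame of tray between -0.06 and 0.06 m and z of red1 in the frame of tray between -0.005 and 0.035 m and linear speed of each of red1, red2, green1, green2, green3, green4 below 0.03 m/s and x of red2 in the frame of tray between -0.07 and 0.07 m and y of red2 in the frame of tray between -0.06 and 0.06 m and z of red2 in the frame of tray between -0.005 and 0.035 m and velocity of joint knob between -0.1 and 0.1 rad/s); the robot touches nothing.
It fails at once if the lever is overrun: the stop is pushed back more than 11.5 mm, well into the red (value of joint stop above 0.0115 m).
It fails at once if the carton is moved more than 30 mm (distance of carton from where it was at the start of the episode above 0.03 m).
It fails at once if the jar is moved more than 30 mm (distance of jar from where it was at the start of the episode above 0.03 m).
It fails at once if the cup is moved more than 30 mm (distance of cup from where it was at the start of the episode above 0.03 m).
Of red1, red2 only 1 to 2 are there at a start; the rules pass over those that are not, and their reading is None.
Of green1, green2, green3, green4 only 3 to 4 are there at a start; the rules pass over those that are not, and their reading is None.
At some moment in a run one of green1, green2, green3, green4, tray may be knocked a few centimetres aside while the robot is not near it.
It also fails if it takes over 208 s, if anything falls off the work surface, if the arm or the gripper's body presses on something with over 40 N, if the wrist force passes 120 N, or if a joint passes its speed limit or range.

## Working session

There is one attempt and no reset: what is moved stays moved. The work goes in short steps, each a Python script; the robot and the scene stay as the last script left them, time stands still between calls to the robot, and variables do not carry over. Pictures are saved under pics/ and viewed, at most 14 in all, crops included, and the job is handed in when it is done.

```bash
mkdir -p pics; cat > h.py <<'E'
import numpy as np, cv2
from scipy.spatial.transform import Rotation as R
from plant import manip, grip, viewer, ticket, status
def shot(name,fn=None):
    c=viewer.calibration(name); im,d=viewer.read_camera(name)
    if fn: cv2.imwrite('pics/'+fn,im[:,:,::-1])
    return im,d,c
def cloud(d,c):
    K=np.array(c['intrinsics']);v,u=np.mgrid[:d.shape[0],:d.shape[1]]
    P=np.stack([(u-K[0,2])*d/K[0,0],(v-K[1,2])*d/K[1,1],d],-1)
    Rm=cv2.Rodrigues(np.array(c['rvec'],float))[0]
    W=(P-np.array(c['tvec']).ravel())@Rm
    W[d==0]=np.nan
    return W
def down(yaw): # tool z down, tool y at angle yaw+90deg in world
    return (R.from_euler('z',yaw)*R.from_euler('x',np.pi)).as_rotvec()
E
python3 - <<'E'
from h import *
for n in('top','scene'):
    im,d,c=shot(n,n+'0.png'); np.savez(n+'0.npz',im=im,d=d,W=cloud(d,c))
    print(n,c)
print(status.get_clock(),status.get_tcp_rot(),status.get_opening())
E
```

```text
top {'intrinsics': array([[399.66775899,   0.        , 317.38890962],
       [  0.        , 399.66775899, 199.81242943],
       [  0.        ,   0.        ,   1.        ]]), 'rvec': array([ 2.19265948, -2.18221333,  0.0986615 ]), 'tvec': array([0.03429406, 0.55352281, 1.00343707])}
scene {'intrinsics': array([[498.76414953,   0.        , 314.50326083],
       [  0.        , 498.76414953, 194.43279881],
       [  0.        ,   0.        ,   1.        ]]), 'rvec': array([ 0.94164521,  2.42524244, -1.10367261]), 'tvec': array([ 0.38647794, -0.2200301 ,  1.61074023])}
0.1 [ 3.11602412e+00 -3.88188877e-01 -9.18195145e-05] 0.08782861230597015
```

View pics/top0.png

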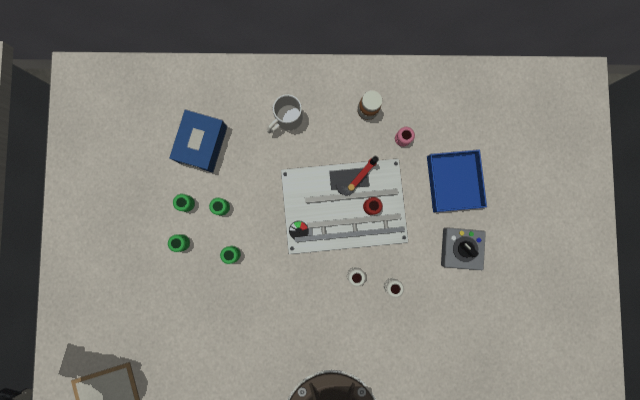

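View pics/scene0.png

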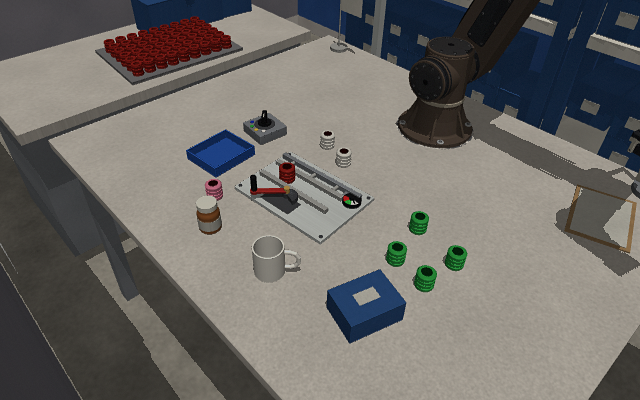

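The top view shows the fixture at about (345,206), with the cam handle at (375,160) and one red bushing at (373,206). The four green bushings are at (183,203), (219,206), (178,243) and (230,255). The tray is at (457,182) and the knob at (465,248). The look-alikes are pink at (405,136) and white at (357,278) and (395,289).

```bash
python3 - <<'E'
from h import *
z=np.load('top0.npz');im,d,W=z['im'],z['d'],z['W']
hsv=cv2.cvtColor(im,cv2.COLOR_RGB2HSV)
print('bench z',np.nanmedian(W[300:330,200:280,2]))
# objects: fit top-level points
def blob(name,mask,zmin,zmax):
    m=mask&(W[...,2]>zmin)&(W[...,2]<zmax)
    n,l,s,c=cv2.connectedComponentsWithStats(m.astype(np.uint8))
    for i in range(1,n):
        if s[i,4]>15:
            p=W[l==i]; (cc,r)=cv2.minEnclosingCircle(p[:,:2].astype(np.float32))
            print(name,c[i].round(),s[i,4],'circ',np.round(cc,4),round(r,4),'z',np.nanmedian(p[:,2]).round(4), 'rect',cv2.minAreaRect(p[:,:2].astype(np.float32)))
H,S,V=[hsv[...,i].astype(int) for i in range(3)]
blob('green',(H>45)&(H<75)&(S>120),.03,.06)
red=((H<8)|(H>172))&(S>140)
blob('red',red,.025,.08)
blob('blue',(H>100)&(H<125)&(S>120),.02,.045)
blob('post',(V<70),.07,.1)
blob('knob',(V<70)&(np.arange(640)[None]>430),.062,.08)
box=(np.arange(640)[None]>430)&(np.arange(400)[:,None]>220)
blob('box',box,.028,.04)
blob('plate',(V>110)&(S<60)&(np.arange(640)[None]>260)&(np.arange(640)[None]<420),.007,.0125+.006)
big=[cv2.resize(im[y:y+h,x:x+w],None,fx=f,fy=f,interpolation=cv2.INTER_CUBIC) for x,y,w,h,f in((275,150,140,110,5.5),)]
cv2.imwrite('pics/fx.png',big[0][:,:,::-1])
E
```

```text
bench z 0.00022717675241920734
green [182. 202.] 195 circ [0.5449 0.3772] 0.0222 z 0.0438 rect ((0.5432866215705872, 0.3769873082637787), (0.03766448423266411, 0.04356987774372101), 0.8059099316596985)
green [218. 206.] 178 circ [0.535  0.2857] 0.0215 z 0.0437 rect ((0.5343294739723206, 0.2859569489955902), (0.04133521020412445, 0.03988082334399223), 76.00025177001953)
green [177. 243.] 219 circ [0.4437 0.386 ] 0.0217 z 0.0438 rect ((0.44258177280426025, 0.3862937092781067), (0.039828624576330185, 0.04161638021469116), 5.528712749481201)
green [229. 254.] 190 circ [0.4147 0.2562] 0.0221 z 0.0438 rect ((0.4141031801700592, 0.25595003366470337), (0.03904915973544121, 0.041974086314439774), 18.956201553344727)
red [406. 135.] 30 circ [ 0.7194 -0.1859] 0.0099 z 0.0446 rect ((0.719348132610321, -0.1875091940164566), (0.015237610787153244, 0.018765609711408615), 84.16181945800781)
red [362. 174.] 169 circ [ 0.6207 -0.0782] 0.0398 z 0.0363 rect ((0.6208056211471558, -0.07807466387748718), (0.017911244183778763, 0.07805243134498596), 50.927852630615234)
red [372. 206.] 185 circ [ 0.5376 -0.1
[... 1678 characters left out ...]
069458)
plate [370. 225.] 206 circ [ 0.4884 -0.0994] 0.0347 z 0.0121 rect ((0.4891257584095001, -0.09932230412960052), (0.019949093461036682, 0.06821488589048386), 5.903318405151367)
plate [339. 228.] 209 circ [ 0.4823 -0.0184] 0.0357 z 0.0123 rect ((0.4809274971485138, -0.01870817318558693), (0.019966911524534225, 0.06969359517097473), 5.6842451095581055)
plate [316. 231.] 76 circ [0.4749 0.0396] 0.0141 z 0.012 rect ((0.4749065637588501, 0.03873046487569809), (0.01801687851548195, 0.023249207064509392), 0.2533387243747711)
plate [302. 392.] 36 circ [0.0746 0.0741] 0.0102 z 0.0158 rect ((0.0754295215010643, 0.07429914176464081), (0.017930293455719948, 0.0174267515540123), 0.2206142246723175)
```

View pics/fx.png

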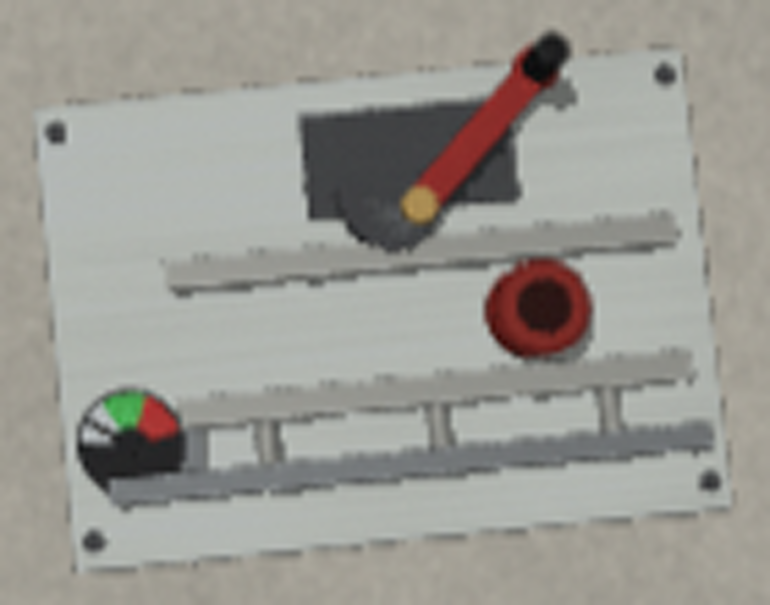

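The fixture centre is at (0.541,-0.032) with yaw 0.103, which puts the pivot at about (0.587,-0.048). The post angle gives cam ≈ 0.29 rad. One red bushing and four greens are present. The gauge needle is at zero, in the white. Next I open the lever.

```bash
cat >> h.py <<'E'
YAW=0.1026; C=np.array([.5408,-.0322])
def rot(a): return np.array([[np.cos(a),-np.sin(a)],[np.sin(a),np.cos(a)]])
O=C+rot(YAW)@[.012,-.020]; PIV=O+rot(YAW)@[.032,0]
def f2w(x,y): return O+rot(YAW)@[x,y]
def w2f(p): return rot(-YAW)@(np.asarray(p)-O)
def post(cam): 
    a=YAW-1.1+cam; return PIV+.085*np.array([np.cos(a),np.sin(a)]), a
def wrap(y): return (y+np.pi/2)%np.pi-np.pi/2
def find(im,W,kind):
    hsv=cv2.cvtColor(im,cv2.COLOR_RGB2HSV);H,S,V=[hsv[...,i].astype(int) for i in range(3)]
    z=W[...,2]
    m={'green':(H>45)&(H<75)&(S>120)&(z>.03)&(z<.065),'red':((H<8)|(H>172))&(S>140)&(z>.03)&(z<.065),
       'tray':(H>100)&(H<125)&(S>120)&(z>.02)&(z<.045)&(W[...,1]<-.15),'post':(V<70)&(z>.075)&(z<.09)}[kind]
    n,l,s,c=cv2.connectedComponentsWithStats(m.astype(np.uint8)); out=[]
    for i in range(1,n):
        if s[i,4]>(80 if kind!='post' else 12):
            p=W[l==i]; q=cv2.minAreaRect(((p[:,:2]-C)*1000).astype(np.float32))
            out.append((np.array(q[0])/1000+C,q[1],q[2],np.median(p[:,2]),s[i,4]))
    return out
E
python3 - <<'E'
from h import *
cam=.289; p,a=post(cam); print(p,a)
manip.move_ptp([*p,.16],down(a)); print(status.get_eef_pos(),status.get_joint_positions(),status.get_clock())
im,d,c=shot('wrist','w1.png')
W=cloud(d,c); m=(W[...,2]>.078)&(W[...,2]<.087)
q=W[m&(np.hypot(W[...,0]-p[0],W[...,1]-p[1])<.04)]; print('post top',len(q),np.nanmean(q,0), q[:,:2].min(0),q[:,:2].max(0))
E
```

```text
[ 0.65116634 -0.102891  ] -0.7084000000000001
[ 0.65140587 -0.10209442  0.16010997] [ 1.39680913e-01  3.96970581e-01 -1.40791503e-01 -2.14330989e-05
 -1.03278499e+00  7.23809878e-01] 3.2667
post top 479 [ 0.6489429  -0.10210791  0.08190848] [ 0.64108301 -0.10949465] [ 0.6562088  -0.09408909]
```

View pics/w1.png

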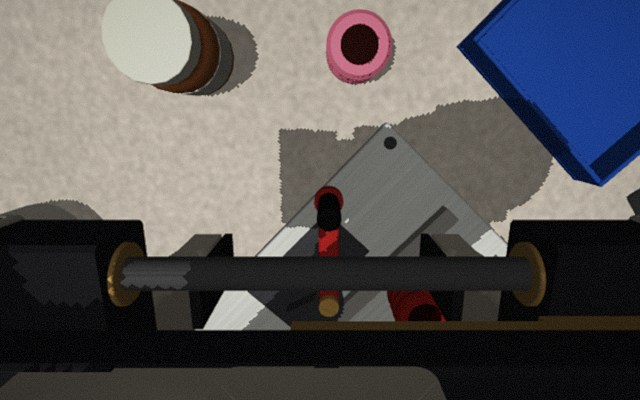

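The wrist view shows the post at about (330,205), centred between the fingers, with its top at (0.649,-0.102). That agrees with the model to about 2 mm.

```bash
python3 - <<'E'
from h import *
cam=.289; p,a=post(cam)
grip(.05,10); manip.move_l([.650,-.102,.066],v=.1); print(status.get_wrist_force())
grip(0,10); print('op',status.get_opening(),status.get_wrist_force())
for cm in (.15,.05,-.04):
    p,a=post(cm); r=manip.move_l([*p,.066],down(a),v=.06,threshold=25); print(cm,r,status.get_wrist_force(),status.get_eef_pos())
    if r: break
grip(.05); e=status.get_eef_pos(); manip.move_l([e[0],e[1],.16],v=.2)
grip(.07)
manip.move_ptp([.535,.286,.16],down(YAW))
im,d,c=shot('top','t2.png'); W=cloud(d,c)
for k in('green','red','tray','post'):
    for o in find(im,W,k): print(k,np.round(o[0],4),o[1:], w2f(o[0]).round(4))
for o in find(im,W,'post'):
    v=o[0]-PIV; print('cam',np.arctan2(v[1],v[0])-YAW+1.1,np.hypot(*v))
# bars profile along fixture x, at bar height
m=(W[...,2]>.021)&(W[...,2]<.030); q=W[m][:,:2]; f=(q-O)@rot(YAW); f=f[(abs(f[:,1])<.11)&(abs(f[:,0])<.08)]
h,e=np.histogram(f[:,0],np.arange(-.08,.08,.002)); print([(round(e[i],3),h[i]) for i in range(len(h)) if h[i]])
print(status.get_clock())
E
```

```text
[0.02775247 0.16210714 0.18195139]
op 0.015537144766545927 [-0.64354765  0.04676106  2.18075345]
0.15 False [-4.19915537  2.83928249  3.47768653] [ 0.64183348 -0.1108757   0.06603579]
0.05 False [-4.79307318  4.62633645  4.41787929] [ 0.63551039 -0.11606134  0.06601846]
-0.04 False [0.05014105 7.80865666 0.01993944] [ 0.63058517 -0.11937147  0.06608114]
green [0.4425 0.3867] ((39.5394401550293, 42.18368148803711), 0.10992339253425598, np.float64(0.043918754818889516), np.int32(226)) [-0.0669  0.4468]
green [0.4145 0.2558] ((39.74486541748047, 41.80784606933594), 26.763259887695312, np.float64(0.043933987482599454), np.int32(215)) [-0.1082  0.3195]
red [ 0.6108 -0.0875] ((16.946075439453125, 78.76997375488281), 33.024959564208984, np.float64(0.036202537347972935), np.int32(166)) [ 0.052  -0.0422]
red [ 0.5372 -0.1003] ((37.70094299316406, 40.25065612792969), 2.451801061630249, np.float64(0.05589893014359731), np.int32(184)) [-0.0226 -0.0474]
tray [ 0.6048 -0.3219] ((147.9318084716797, 130.9264678955078), 5.496192455291748, np.float64(0.029953200873754027), np.int32(461)) [ 0.022  -0.2
[... 1246 characters left out ...]
int64(63)), (np.float64(0.016), np.int64(67)), (np.float64(0.018), np.int64(60)), (np.float64(0.02), np.int64(59)), (np.float64(0.022), np.int64(10)), (np.float64(0.024), np.int64(9)), (np.float64(0.026), np.int64(8)), (np.float64(0.028), np.int64(6)), (np.float64(0.03), np.int64(8)), (np.float64(0.032), np.int64(7)), (np.float64(0.034), np.int64(6)), (np.float64(0.036), np.int64(9)), (np.float64(0.038), np.int64(9)), (np.float64(0.04), np.int64(8)), (np.float64(0.042), np.int64(10)), (np.float64(0.044), np.int64(6)), (np.float64(0.046), np.int64(5)), (np.float64(0.048), np.int64(6)), (np.float64(0.05), np.int64(3)), (np.float64(0.052), np.int64(3)), (np.float64(0.054), np.int64(3))]
10.3833
```

The lever is fully open: measured cam ≈ 0.00 (within error) and radius 82 mm. The bar faces are at fixture x ≈ -0.047 and 0.0075, a gap of about 54.5 mm, so the slot middle is x ≈ -0.020. Next, the red bushing goes to the tray and then the first green.

```bash
cat >> h.py <<'E'
SLOTX=-.020
def pick(p,base,yaw,op=.068):
    grip(op,20); manip.move_ptp([*p,.16],down(yaw)); manip.move_l([*p,base+.031],v=.15); grip(.0,20)
    o=status.get_opening(); print('held',round(o,4),round(status.get_clock(),1))
    manip.move_l([*p,.16],v=.25); return o
def place(p,base,yaw,op):
    manip.move_ptp([*p,.16],down(yaw)); manip.move_l([*p,base+.045],v=.2)
    t=manip.move_l([*p,base+.0315],v=.04,threshold=8); print('touch',t,status.get_eef_pos().round(4),status.get_wrist_force().round(1))
    grip(op); e=status.get_eef_pos(); manip.move_l([e[0],e[1],.16],v=.2)
def look(fn=None):
    im,d,c=shot('top',fn); W=cloud(d,c); return {k:find(im,W,k) for k in('green','red','tray')}
def greens(L): return [o[0] for o in L['green'] if o[0][1]>.17]
E
python3 - <<'E'
from h import *
o=pick(f2w(-.0222,-.0474),.012,YAW)
assert .038<o<.048
L=None
manip.move_ptp([.58,-.29,.2],down(.096))
place(np.array([.6048,-.3219]),.004,.096,.060)
L=look('t3.png')
for k in L:
    for q in L[k]: print(k,np.round(q[0],4),np.round(q[1],0),round(q[3],3),w2f(q[0]).round(4))
print(status.get_clock())
E
```

```text
held 0.0435 13.6
touch True [ 0.605  -0.3219  0.0355] [-0.4  0.6  4.7]
green [0.5431 0.3772] [43. 37.] 0.044 [0.0322 0.4271]
green [0.5348 0.2855] [41. 40.] 0.044 [0.0145 0.3367]
green [0.4425 0.386 ] [42. 40.] 0.044 [-0.067  0.446]
green [0.4139 0.2559] [39. 42.] 0.044 [-0.1087  0.3196]
red [ 0.6109 -0.0875] [17. 79.] 0.036 [ 0.052  -0.0422]
17.825
```

```bash
python3 - <<'E'
from h import *
slots=[-.108,-.036,.036,.108]
for i,y in enumerate(slots):
    L=look(); g=sorted(greens(L),key=lambda p:-p[0]*0+np.hypot(*(p-O)))
    print([q.round(3) for q in g],[w2f(q[0]).round(4) for q in L['green'] if q[0][1]<.17],[(q[0].round(3)) for q in L['tray']+L['red']])
    if not g: print('none'); break
    o=pick(g[0],0,YAW)
    if not .038<o<.048: print('bad grip'); break
    place(f2w(SLOTX,y),.012,YAW,.050)
    print('t',status.get_clock())
    if i==0:
        manip.move_ptp([.45,.2,.2],down(YAW)); L=look('t4.png'); print([w2f(q[0]).round(4) for q in L['green']])
E
```

```text
[array([0.535, 0.285]), array([0.414, 0.256]), array([0.543, 0.377]), array([0.442, 0.386])] [] [array([ 0.61 , -0.086])]
held 0.0437 22.0
touch True [ 0.5462 -0.1603  0.0435] [-2.1  0.7  5.5]
t 26.5333
[array([0.0377, 0.4258]), array([-0.0194, -0.106 ])]
[array([0.549, 0.376])] [array([-0.0193, -0.1057])] [array([ 0.605, -0.322]), array([ 0.61 , -0.086]), array([ 0.604, -0.321])]
held 0.0437 31.0
touch True [ 0.5387 -0.0886  0.0434] [-0.7  0.4  3.5]
t 35.55
[array([0.409, 0.259]), array([0.443, 0.385])] [] [array([ 0.607, -0.348])]
held 0.0435 39.1
touch True [ 0.5325 -0.0164  0.0564] [-0.3  0.7  3.3]
t 42.8667
[] [array([-0.0255, -0.1671])] [array([ 0.605, -0.322]), array([ 0.604, -0.32 ])]
none
```

Third placement touched 13 mm too high: a partly hidden detection gave an off-centre grasp, so it probably sits on a bar. I'll back off and look.

```bash
python3 - <<'E'
from h import *
manip.move_ptp([.48,-.33,.25],down(YAW)); L=look('t5.png')
for k in L:
    for q in L[k]: print(k,np.round(q[0],4),np.round(q[1],0),round(q[3],3),w2f(q[0]).round(4))
im=cv2.imread('pics/t5.png'); cv2.imwrite('pics/t5c.png',cv2.resize(im[100:300,150:510],None,fx=2.2,fy=2.2,interpolation=cv2.INTER_CUBIC))
E
```

```text
green [ 0.5471 -0.219 ] [36. 40.] 0.039 [-0.0249 -0.1665]
green [ 0.5307 -0.0148] [50. 39.] 0.059 [-0.0203  0.0383]
green [ 0.5341 -0.0881] [39. 40.] 0.056 [-0.0244 -0.0349]
green [0.4428 0.3864] [39. 42.] 0.044 [-0.0666  0.4464]
red [ 0.6108 -0.0877] [17. 78.] 0.036 [ 0.052  -0.0424]
```

View pics/t5c.png

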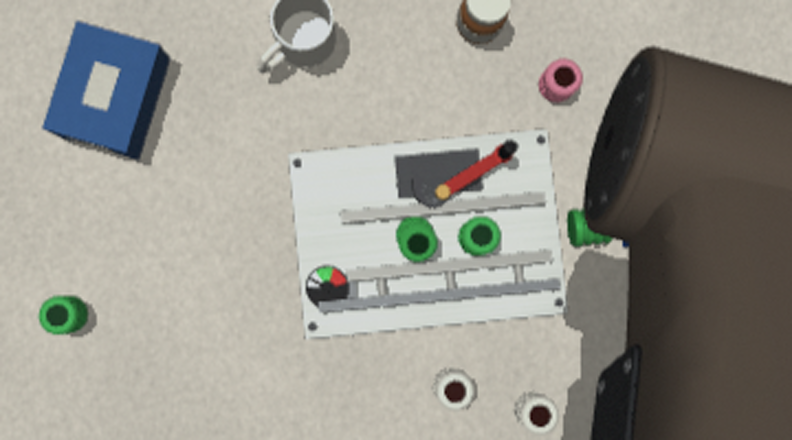

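The picture shows the first green no longer in its slot. It is now at about (590,228) in the crop, on the bench just off the fixture's -y end. The third, at (417,240), is tilted between the bars. The second, at (480,236), is fine, and the fourth, at (63,315), is still on the bench. I'll look closer with the wrist camera.

```bash
python3 - <<'E'
from h import *
manip.move_ptp([.43,-.10,.33],down(YAW)); im,d,c=shot('wrist','w6.png'); W=cloud(d,c)
hsv=cv2.cvtColor(im,cv2.COLOR_RGB2HSV);m=(hsv[...,0]>45)&(hsv[...,0]<75)&(hsv[...,1]>110)&(W[...,2]>0.005)
n,l,s,cc=cv2.connectedComponentsWithStats(m.astype(np.uint8))
for i in range(1,n):
    if s[i,4]>150:
        P=W[l==i]; f=(P[:,:2]-O)@rot(YAW); print(cc[i].round(),s[i,4],'x',np.percentile(f[:,0],[1,50,99]).round(4),'y',np.percentile(f[:,1],[1,50,99]).round(4),'z',np.percentile(P[:,2],[1,50,90,99]).round(4))
        t=f[P[:,2]>np.percentile(P[:,2],99)-.004]; print('  top',t.min(0).round(4),t.max(0).round(4))
np.savez('w6.npz',W=W,m=m,l=l)
print(status.get_clock())
E
```

```text
[261.  70.] 1562 x [-0.0466 -0.0242  0.0021] y [0.0161 0.035  0.0569] z [0.0308 0.0604 0.0655 0.0673]
  top [-0.0283  0.0184] [-0.0064  0.0545]
[326.  73.] 1290 x [-0.0472 -0.0266 -0.0062] y [-0.0542 -0.0346 -0.015 ] z [0.0322 0.0561 0.0573 0.0581]
  top [-0.0462 -0.0553] [-0.0051 -0.0139]
[440.  76.] 1597 x [-0.0472 -0.0276 -0.0072] y [-0.1869 -0.1625 -0.1454] z [0.0082 0.039  0.0433 0.0447]
  top [-0.0391 -0.1878] [-0.0135 -0.1452]
[173.  97.] 171 x [-0.0599 -0.0497 -0.0439] y [0.1375 0.1464 0.1549] z [0.0237 0.0255 0.0267 0.0277]
  top [-0.0599  0.1369] [-0.0439  0.1552]
45.2417
```

View pics/w6.png

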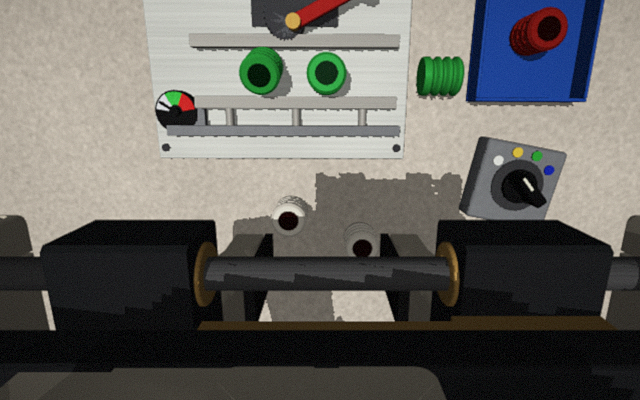

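One green (A) lies on its side on the bench at fixture (-0.027,-0.166), with its axis along y. Another (B) is tilted about 0.32 rad, with its +x base edge up on the jaw bar. I'll straighten B with a light grip first and place D, then upright A in the free area with a tilted tool.

```bash
python3 - <<'E'
from h import *
p=f2w(-.0203,.0365); grip(.052,20)
manip.move_ptp([*p,.16],down(YAW)); manip.move_l([*p,.045],v=.12); grip(0,6); print('B held',status.get_opening())
manip.move_l([*p,.075],v=.1)
p=f2w(-.0235,.036); manip.move_l([*p,.075],v=.1)
t=manip.move_l([*p,.0375],v=.03,threshold=12); print(t,status.get_eef_pos(),status.get_wrist_force())
grip(.050); e=status.get_eef_pos(); manip.move_l([e[0],e[1],.16],v=.2)
L=look(); g=greens(L); print('D',g)
g=[q for q in g if q[0]<.5]
o=pick(g[0],0,YAW)
assert .038<o<.048
L=look(); print([(w2f(q[0]).round(4),np.round(q[1],0),round(q[3],4)) for q in L['green']])
place(f2w(SLOTX-.001,.108),.012,YAW,.056)
manip.move_ptp([.45,.25,.25],down(YAW))
L=look('t7.png'); print([(w2f(q[0]).round(4),np.round(q[1],0),round(q[3],4)) for q in L['green']],[q[0] for q in L['tray']],status.get_clock())
im=cv2.imread('pics/t7.png'); cv2.imwrite('pics/t7c.png',cv2.resize(im[140:270,260:500],None,fx=3.2,fy=3.2,interpolation=cv2.INTER_CUBIC))
E
```

```text
B held 0.04353612520878386
False [ 0.53000566 -0.01705434  0.0385341 ] [ 2.73197413 -1.91318414  5.10869438]
D []Traceback (most recent call last):
  File "<stdin>", line 10, in <module>
IndexError: list index out of range
```

```bash
python3 - <<'E'
from h import *
manip.move_ptp([*f2w(-.03,-.172),.2],down(YAW))
L=look(); g=greens(L); print('D',g)
print([(w2f(q[0]).round(4),np.round(q[1],0),round(q[3],4)) for q in L['green']])
g=[q for q in g if q[0]<.5]
o=pick(g[0],0,YAW)
assert .038<o<.048
L=look(); print([(w2f(q[0]).round(4),np.round(q[1],0),round(q[3],4)) for q in L['green']])
place(f2w(SLOTX-.001,.108),.012,YAW,.056)
manip.move_ptp([.45,.25,.25],down(YAW))
L=look('t7.png'); print([(w2f(q[0]).round(4),np.round(q[1],0),round(q[3],4)) for q in L['green']],[q[0] for q in L['tray']],status.get_clock())
im=cv2.imread('pics/t7.png'); cv2.imwrite('pics/t7c.png',cv2.resize(im[140:270,260:500],None,fx=3.2,fy=3.2,interpolation=cv2.INTER_CUBIC))
E
```

```text
D [array([0.44250361, 0.38613661])]
[(array([-0.0189,  0.0467]), array([36., 20.]), np.float64(0.0551)), (array([-0.0669,  0.4462]), array([39., 42.]), np.float64(0.044))]
held 0.044 56.4
[(array([-0.0246, -0.1674]), array([37., 42.]), np.float64(0.0398)), (array([-0.0155,  0.0364]), array([40., 40.]), np.float64(0.056)), (array([-0.0243, -0.0352]), array([39., 40.]), np.float64(0.056))]
touch True [0.523  0.0546 0.0435] [-0.6  0.6  4.4]
[(array([-0.0247, -0.1669]), array([38., 42.]), np.float64(0.0396)), (array([-0.0155,  0.0363]), array([40., 40.]), np.float64(0.0559)), (array([-0.0245, -0.0349]), array([39., 40.]), np.float64(0.056)), (array([-0.0208,  0.1091]), array([40., 40.]), np.float64(0.0558))] [array([ 0.60486051, -0.32212328])] 61.6417
```

View pics/t7c.png

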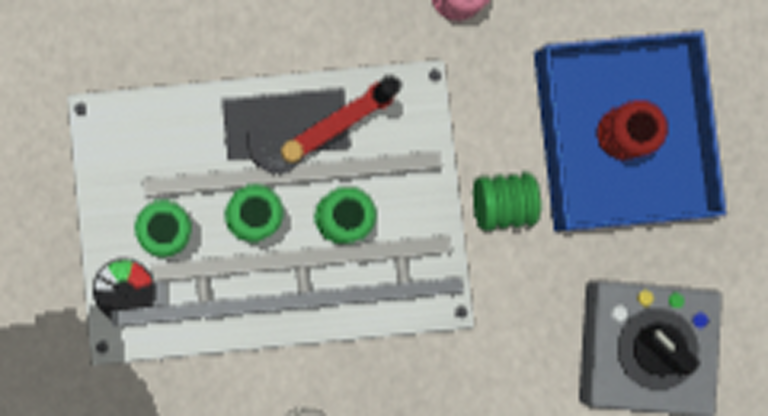

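Three greens stand upright in the slots, at crop (163,228), (254,213) and (346,216). A lies at (507,201) in the gap between the fixture and the tray, and the red is in the tray. I'll check IK for the tilt, then upright A.

```bash
cat >> h.py <<'E'
def tilt(yaw,th): return (R.from_euler('z',yaw)*R.from_euler('y',-th)*R.from_euler('x',np.pi)).as_rotvec()
E
python3 - <<'E'
from h import *
P=np.array([.50,.30]); az=np.arctan2(P[1],P[0]); th=np.radians(65)
p=f2w(-.0255,-.1725)
print([manip.ik(x,r) is not None for x,r in(([*p,.16],down(YAW-np.pi/2)),([*P,.12],tilt(az,th)),([*P,.036],tilt(az,th)))])
grip(.068,15); manip.move_ptp([*p,.16],down(YAW-np.pi/2)); manip.move_l([*p,.027],v=.12); grip(0,15)
o=status.get_opening(); print('held',o); assert .036<o<.048
manip.move_l([*p,.16],v=.2)
manip.move_ptp([*P,.2],down(az)); manip.move_ptp([*P,.10],tilt(az,th))
manip.move_l([*P,.045],v=.1)
t=manip.move_l([*P,.033],v=.03,threshold=6); e=status.get_eef_pos(); print(t,e,status.get_wrist_force(),status.get_tcp_rot(),tilt(az,th))
grip(.068); a=np.array([np.cos(az)*np.sin(th),np.sin(az)*np.sin(th),-np.cos(th)])
manip.move_l(e-.09*a,v=.12); 
manip.move_ptp([.45,.0,.3],down(YAW))
L=look('t8.png'); print([(q[0],w2f(q[0]).round(4),np.round(q[1],0),round(q[3],4)) for q in L['green']],status.get_clock())
E
```

```text
[True, True, False]
held 0.04371076994682236Traceback (most recent call last):
  File "<stdin>", line 9, in <module>
plant.Unreachable: the arm cannot follow that straight line within its joint ranges
```

```bash
python3 - <<'E'
from h import *
az=np.arctan2(.3,.5); print(status.get_eef_pos(),status.get_joint_positions().round(2) if hasattr(status.get_joint_positions(),'round') else status.get_joint_positions())
for r in(.5,.58,.65,.72):
  for sgn in (1,-1):
    print(r,sgn,[int(t) for t in range(20,75,5) if manip.ik([r*np.cos(az),r*np.sin(az),.038],tilt(az,sgn*np.radians(t))) is not None])
# sideways tilts: tool x tangential
for r in(.55,.65):
  for dy in(np.pi/2,-np.pi/2):
    print('side',r,dy,[int(t) for t in range(20,75,5) if manip.ik([r*np.cos(az),r*np.sin(az),.038],tilt(az+dy,np.radians(t))) is not None])
E
```

```text
[0.49977218 0.30029577 0.10008259] [-0.09  0.52 -0.99 -2.5  -1.09 -1.6 ]
0.5 1 [45]
0.5 -1 [20, 25, 30, 35, 40, 45, 50, 55, 60, 65, 70]
0.58 1 [45, 50, 55, 60]
0.58 -1 [20, 25, 30, 35, 40, 45, 50, 55, 60, 65, 70]
0.65 1 [45, 50, 55, 60, 65, 70]
0.65 -1 [20, 25, 30, 35, 40, 45, 50, 55, 60, 65, 70]
0.72 1 [20, 50, 55, 60, 65, 70]
0.72 -1 [20, 25, 30, 35, 40, 45, 50, 55, 60, 65, 70]
side 0.55 1.5707963267948966 [20, 25, 30, 35, 40, 45, 50, 55, 60, 65, 70]
side 0.55 -1.5707963267948966 [20, 25, 30, 35, 40, 45, 50, 55, 60, 65, 70]
side 0.65 1.5707963267948966 [20, 25, 30, 35, 40, 45, 50, 55, 60, 65, 70]
side 0.65 -1.5707963267948966 [20, 25, 30, 35, 40, 45, 50, 55, 60, 65, 70]
```

```bash
python3 - <<'E'
from h import *
P=np.array([.50,.30]); az=np.arctan2(P[1],P[0])-np.pi/2; th=np.radians(65)
manip.move_ptp([*P,.2],down(az)); print(status.get_opening(),status.get_joint_positions())
manip.move_ptp([*P,.10],tilt(az,th)); print(status.get_joint_positions(),status.get_clock())
manip.move_l([*P,.045],v=.1)
t=manip.move_l([*P,.033],v=.03,threshold=6); e=np.array(status.get_eef_pos()); print(t,e,status.get_wrist_force())
grip(.068); a=np.array([np.cos(az)*np.sin(th),np.sin(az)*np.sin(th),-np.cos(th)])
manip.move_l(e-.09*a,v=.12)
manip.move_ptp([.45,-.1,.3],down(YAW))
L=look('t8.png'); print([(q[0],w2f(q[0]).round(4),np.round(q[1],0),round(q[3],4)) for q in L['green']],status.get_clock())
E
```

```text
0.04350231682751187 [ 0.87499761  0.24577652 -0.26640577 -0.00127983 -1.06101939 -0.33547885]
[ 1.24955493  0.70611085 -0.57494177  0.78359351 -1.33104946 -1.34523134] 73.9333
True [0.50012611 0.30024665 0.03442871] [-1.74527775  1.21552514  5.05747408]
[(array([ 0.53565341, -0.016316  ]), array([-0.0155,  0.0363]), array([40., 40.]), np.float64(0.056)), (array([ 0.53414347, -0.08831116]), array([-0.0244, -0.0351]), array([39., 41.]), np.float64(0.0559)), (array([0.52295977, 0.05552996]), array([-0.0208,  0.1091]), array([40., 40.]), np.float64(0.056)), (array([0.49605312, 0.3059218 ]), array([-0.0219,  0.3609]), array([37., 43.]), np.float64(0.0441))] 79.0333
```

A stands upright again at (0.496,0.306). Placing it in the -y end slot.

```bash
python3 - <<'E'
from h import *
o=pick(np.array([.4962,.3063]),0,YAW)
assert .038<o<.048
place(f2w(SLOTX-.001,-.110),.012,YAW,.052)
manip.move_ptp([.45,.25,.25],down(YAW))
L=look('t9.png'); print([(w2f(q[0]).round(4),np.round(q[1],0),round(q[3],4)) for q in L['green']],[q[0] for q in L['tray']],status.get_clock())
im=cv2.imread('pics/t9.png'); cv2.imwrite('pics/t9c.png',cv2.resize(im[140:270,260:500],None,fx=3.2,fy=3.2,interpolation=cv2.INTER_CUBIC))
E
```

```text
held 0.0438 82.4
touch True [ 0.5453 -0.1623  0.0434] [-1.   0.7  4.9]
[(array([-0.0201, -0.1085]), array([41., 39.]), np.float64(0.0558)), (array([-0.0154,  0.0362]), array([40., 40.]), np.float64(0.056)), (array([-0.0244, -0.0349]), array([39., 40.]), np.float64(0.056)), (array([-0.0216,  0.1078]), array([39., 40.]), np.float64(0.0557))] [array([ 0.60488475, -0.32215734])] 88.65
```

View pics/t9c.png

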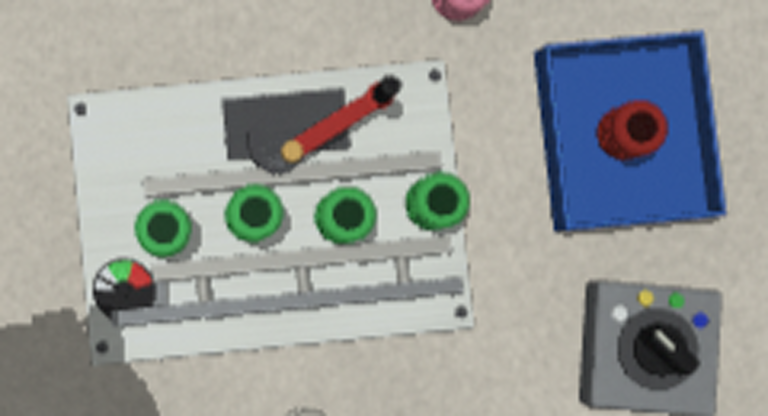

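All four greens stand upright in the slot, with centres at fixture y = -0.109, -0.035, 0.036 and 0.108. The red is in the tray. Closing the lever to about 1.25 rad, predicted stop about 5.7 mm.

```bash
cat >> h.py <<'E'
def gauge(fn):
    im,d,c=shot('top'); W=cloud(d,c)
    cv2.imwrite('pics/'+fn,cv2.resize(im[140:270,260:500],None,fx=3.2,fy=3.2,interpolation=cv2.INTER_CUBIC)[:,:,::-1])
    m=(W[...,2]>.021)&(W[...,2]<.030); f=(W[m][:,:2]-O)@rot(YAW); f=f[(abs(f[:,1])<.11)]
    s=f[(f[:,0]<-.04)&(f[:,0]>-.068),0]; j=f[(f[:,0]>-.02)&(f[:,0]<.024),0]
    h=lambda v:(np.histogram(v,np.arange(-.08,.03,.001)))
    print('stop edge pcts',np.percentile(s,[1,10,50,90,99]).round(4),'jaw',np.percentile(j,[1,10,50,90]).round(4))
    print([(w2f(q[0]).round(4),round(q[3],4)) for q in find(im,W,'green')],[q[0].round(3) for q in find(im,W,'tray')])
    for q in find(im,W,'post'): v=q[0]-PIV; print('cam',np.arctan2(v[1],v[0])-YAW+1.1)
    print(status.get_clock())
E
python3 - <<'E'
from h import *
gauge('g0.png')
p,a=post(0.0); grip(.045,10)
manip.move_ptp([*p,.16],down(a)); manip.move_l([*p,.066],v=.12); grip(0,10); print(status.get_opening())
for cm in np.linspace(0,1.25,11)[1:]:
    p,a=post(cm); r=manip.move_l([*p,.066],down(a),v=.06,threshold=30)
    if r: print('stopped',cm,status.get_wrist_force()); break
print(status.get_wrist_force(),status.get_eef_pos())
grip(.045); e=status.get_eef_pos(); manip.move_l([e[0],e[1],.17],v=.2)
manip.move_ptp([.44,-.30,.25],down(0))
gauge('g1.png')
E
```

```text
stop edge pcts [-0.0659 -0.0597 -0.0538 -0.0477 -0.0463] jaw [-0.0036  0.0087  0.0147  0.0206]
[(array([-0.0198, -0.1081]), np.float64(0.0559)), (array([-0.0155,  0.0363]), np.float64(0.0559)), (array([-0.0244, -0.0352]), np.float64(0.0558)), (array([-0.0208,  0.1091]), np.float64(0.056))] [array([ 0.605, -0.322])]
cam -0.00494854061694272
88.7
0.01578754590040369
[-4.17673032  0.52572342  6.98075316] [ 0.66863108 -0.02619761  0.06619892]
stop edge pcts [-0.0662 -0.0648 -0.0592 -0.0535 -0.0489] jaw [-0.0097 -0.0069  0.      0.0137]
[(array([-0.0322, -0.0346]), np.float64(0.0558)), (array([-0.0317,  0.0363]), np.float64(0.056)), (array([-0.0315,  0.1082]), np.float64(0.0559))] [array([ 0.64 , -0.319])]
cam 1.263250784370593
98.25
```

View pics/g1.png

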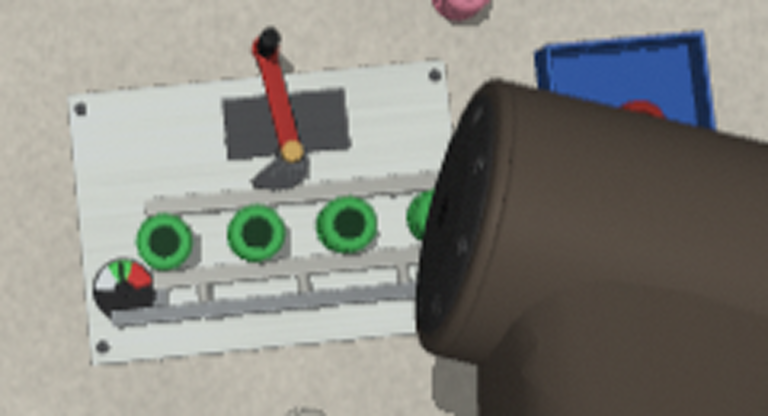

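The needle at crop (122,272) stands in the middle of the green band. The stop is pushed back about 5.8 mm and cam is 1.26. The knob's index points at the white dot, bar angle about 0.8 rad. I'll grip the bar and turn it 1.2 rad clockwise.

```bash
python3 - <<'E'
from h import *
K=np.array([.4316,-.3349]); y0=.80-np.pi
grip(.05,20); manip.move_ptp([*K,.15],down(y0)); print(status.get_joint_positions())
manip.move_l([*K,.068],v=.1); grip(0,20); print('op',status.get_opening(),status.get_wrist_force())
for k in range(1,7):
    manip.move_l([*K,.068],down(y0-.2*k),v=.05)
print(status.get_torque(),status.get_wrist_force(),status.get_clock())
grip(.05); manip.pause(.3); manip.move_l([*K,.16],v=.15)
manip.move_ptp([.35,.45,.3],down(0.3))
gauge('g2.png')
E
```

```text
[-3.01136635e-01  2.35294706e-01 -4.06779155e-01  7.43666018e-05
 -9.28462279e-01 -4.68907046e-01]
op 0.013921548422868 [-2.13590751  4.40507678  4.15917328]
[-2.85403773  1.81306213  0.02426917] [-5.78071704 -7.50781959  1.44971203] 104.325
stop edge pcts [-0.0662 -0.0649 -0.0592 -0.0535 -0.0501] jaw [-0.0084 -0.0068  0.0002  0.0133]
[(array([-0.0321, -0.1088]), np.float64(0.0555)), (array([-0.0321, -0.0344]), np.float64(0.0561)), (array([-0.0317,  0.0365]), np.float64(0.0558)), (array([-0.0314,  0.1083]), np.float64(0.0563))] [array([ 0.605, -0.322])]
cam 1.2656640621733797
109.075
```

View pics/g2.png

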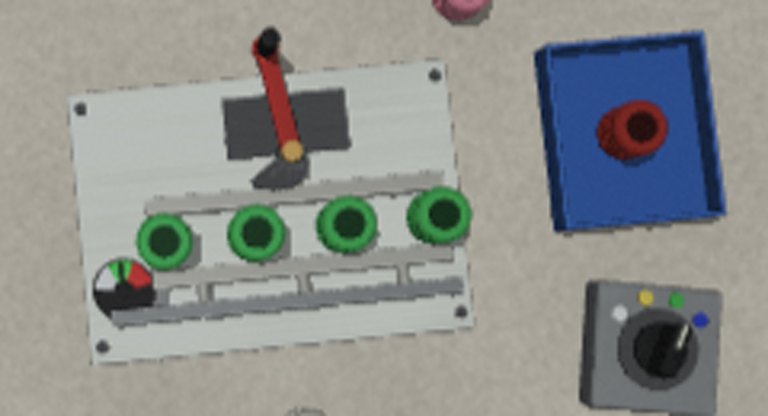

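The needle is still green and all four greens are held. I'll measure the knob's angle numerically.

```bash
python3 - <<'E'
from h import *
im,d,c=shot('top'); W=cloud(d,c)
m=(W[...,2]>.066)&(W[...,2]<.08)&(np.hypot(W[...,0]-.4316,W[...,1]+.3349)<.04); p=W[m][:,:2]
q=cv2.minAreaRect(((p-C)*1000).astype(np.float32)); print(len(p),q)
u,s,vt=np.linalg.svd(p-p.mean(0)); print(p.mean(0),np.degrees(np.arctan2(vt[0,1],vt[0,0]))%180-180,s)
hsv=cv2.cvtColor(im,cv2.COLOR_RGB2HSV).astype(int)
near=np.hypot(W[...,0]-.4316,W[...,1]+.3349)<.055
for n,mm in(('green',(abs(hsv[...,0]-60)<15)&(hsv[...,1]>120)),('blue',(abs(hsv[...,0]-120)<12)&(hsv[...,1]>150)),('index',(W[...,2]>.066)&(hsv[...,2]>120))):
    v=W[mm&near][:,:2].mean(0)-[.4316,-.3349]; print(n,v,np.degrees(np.arctan2(v[1],v[0])))
E
```

```text
103 ((-108.70634460449219, -302.62506103515625), (14.562566757202148, 41.481719970703125), 69.02278900146484)
[ 0.43199717 -0.33438263] -22.09780258855585 [0.11889637 0.04121398]
green [ 0.03710579 -0.01520881] -22.287591980468594
blue [ 0.02210761 -0.03451303] -57.35806220053244
index [ 0.01153674 -0.00517596] -24.16341489498734
```

The bar is at -22.1° and the green dot at -22.3°, so the knob is at green. Everything is in place and the arm is clear, so I'm handing in.

```bash
python3 -c "
from h import *
print(ticket.finish_job(),status.get_clock())"
```

```text
the job is handed in; nothing more can be done
the job is handed in; nothing more can be done
```

I handed the job in at about 109 s of the 208 s allowed, and no verdict came back: in the last pictures the red bushing is in the tray, all four greens are held upright, the gauge needle is in the green band (stop about 5.8 mm) and the knob is at the green dot.

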